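# Check a fixture slot with a go / no-go gauge

## Robot

A 6-joint arm with a two-finger parallel gripper is mounted at the origin on a cart in front of the work surface, level with it; the furniture and walls round the work are solid. World frame = base frame: x ahead of the robot, y to its left, z up, the work surface at z = 0. Lengths are in mm, angles in rad, forces in N, time in s.
With the tool pointing down it reaches from about 300 to 775 mm from the base axis. Payload 14.6 kg.
Tool frame: the origin (TCP) lies midway between the tips of the shut fingers; the grasp point (between the pads) lies behind it (manip.grip_depth is the z of the grasp point in the tool frame, in mm); z points along the fingers, y is the line along which they close (so a half turn about z gives the same grasp; the last joint's range is limited). The gripper opens to 94 mm and grips with 3 to 60 N. Pads are 16 mm wide; open, the fingers measure 119 mm over their backs; the gripper's body (75 mm by 177 mm) begins 78 mm behind the grasp point.
Start: joints at [1.131, 0.3, 1.521, -0, 1.321, -0.067], TCP at [200.32, 512.212, 205.446] pointing down, gripper open.
Joint ranges: [-3.03, 3.03], [-0.79, 2.21], [0.23, 2.52], [-1.04, 4.18], [0, 3.07], [-2.55, 2.55]. Speed limits (rad/s): [2.22, 2.22, 2.57, 3.14, 3.14, 3.14].

## Interface

Orientations are given as [roll, pitch, yaw] about the fixed x, y, z axes, in that order (R = Rz(yaw) Ry(pitch) Rx(roll)).
In Python, from cell import manip, eyes gives the robot as it stands (manip), with the cameras (eyes).
- The arm moves only by the shell command python3 nudge.py 'ROWS' [OPENING] [FORCE]. ROWS is a JSON list of rows, 1 to 5 of them, each written [[dx, dy, dz], [rx, ry, rz]]: dx, dy, dz in a scale on which 1.0 is 1000 mm, then a rotation vector rx, ry, rz in parts of the range, where 1.0 means 2 pi rad; each row is the pose to reach, as a shift and turn from the pose commanded when the command began, along the tool's axes at that moment; what a row does not reach only later rows make up. A row lasts 1/10 s, in which the tool goes at most 50 mm and 0.15 rad, less where a joint would pass 70% of its speed; a pose out of reach is approached as far as the arm can. OPENING is the finger opening in mm, set as the command begins (- or left out keeps the last). The fingers move at their own pace and stop on an object; FORCE is the grip in N (left out, the last holds). Time passes only in rows, so rows that do not move let the fingers close. It prints the time, the measured TCP pose, the force, the opening and the grip force at its end. Shift and turn numbers lie between -1 and 1, and a call with a number outside is refused. Input that does not fit is refused with a message, and nothing moves.
- manip.read_state(): the state, without advancing time (a new reading comes with each control period).
- eyes.camera(name): name is "scene" or "top" or "wrist"; returns (picture, depth): 480x640x3 uint8, red, green, blue; 480x640 float32, mm along the optical axis (not along the pixel's ray), 0 where there is no reading.
- eyes.camera_info(name): a dict with "K" (3x3 intrinsics, pixels), "dist" ([k1, k2, p1, p2, k3] as OpenCV has them; the pictures are not rectified), "rvec" (rotation vector, rad) and "tvec" (3), from world to camera coordinates, as OpenCV has them; the wrist camera has in their place "mount" (4x4, takes a point from camera to tool coordinates, whose origin is the TCP and whose axes are the flange's). Camera axes: x right, y down, z forward; pixel columns grow to the right and rows downward; lengths in mm; the calibration is good to about 2 mm. A picture is of the moment at which its call begins: read the wrist's pose just before it. camera_info takes no time and is no camera call.
- manip.sign_off(): hands the job in; it is judged then, once.
The state is a dict: "clock": time; "joints": joint angles; "qd": joint speeds; "effort": joint torques, N m; "eef_pos": TCP position; "eef_rot": TCP orientation; "wrist_force": force on the tool from outside, world axes, zero at the start; "moment": the same for the moment, N m; "finger_gap": finger opening in mm; "finger_force": force on a finger pad.
Only numpy, scipy, OpenCV 4.12 (cv2) and the standard library are available. Lean on these libraries where they do the work, as an engineer would, in place of code of your own. Each camera call takes 0.05 s, during which the arm holds its last target. There are 200 camera calls.

## Task

Check the slot in the aluminium fixture block with the double-ended gauge. Slide the green go end into the slot fully home, until its green collar meets the block; then draw it out, turn the gauge round and press the red no-go end square and centred against the slot mouth to confirm that it will not enter. Let go and leave the gauge lying flat there, no-go end up against the mouth as the record of the check, without disturbing the things around it.

Things in the scene. Friction and masses are not known exactly. Their poses are not given: they have to be found in the camera images.
- gauge: Double-ended flat gauge, loose, about 250 g, 166 mm long, 20 mm thick throughout, lying flat on the worktop. Origin: underside, middle of the handle; +x points to the go end, z up. Black handle 28 mm wide (y), x = -40 to 40 mm. Collars 46 mm wide, 8 mm thick: green at x = 40 to 48 mm, red at x = -48 to -40 mm. Beyond them the steel ends (see go_tip, nogo_tip).
- go_tip (a point): Middle of the go end's end face, gauge frame (93, 0, 10) mm; axes as the gauge. The go end is steel, 27 mm wide, 45 mm long beyond the green collar, its corners rounded by 6 mm.
- nogo_tip (a point): Middle of the no-go end's end face, gauge frame (-73, 0, 10) mm; axes as the gauge. The no-go end is steel, 36 mm wide, 25 mm long beyond the red collar, square cornered.
- slot_block: Aluminium fixture block fixed to the worktop, 62 mm deep (x), 104 mm wide (y), 46 mm high (screw heads 5 mm more), with one straight level slot (see slot_mouth) facing roughly to the robot's right. Origin: on the worktop under the middle of the slot mouth, in the mouth face; +x points into the slot, z up. On top a yellow strip marks the mouth edge, a black line the slot's centre line.
- slot_mouth (a point): Middle of the slot mouth, 10 mm above the worktop; axes as the block. The slot is 31 mm wide (y = -15.5 to 15.5 mm), 28 mm high with the worktop as its floor, roofed over, 52 mm deep and closed at the back.
- timer: Bystander: white timer 62x62x18 mm lying near the front edge of the worktop; origin at its underside centre.
- beaker_large: Bystander: clear beaker, 78 mm across, 90 mm high, standing behind the work; origin at its underside centre.
- beaker_small: Bystander: clear beaker, 62 mm across, 68 mm high, standing behind the work; origin at its underside centre.

How it is judged (in metres and radians):
On the way, in this order (a step that is already met when the one before it is completed fails the run):
1. the go end is fully in the slot, its collar within 3 mm of the mouth face (x of go_tip in the frame of slot_block above 0.042 m and y of go_tip in the frame of slot_block between -0.006 and 0.006 m and z of go_tip in the frame of slot_block below 0.024 m and angle between the x axis of gauge and the x axis of slot_block, either way round below 0.15 rad), for 0.2 s.
2. the no-go end is pressed on the slot mouth with more than 1 N, within 4 mm of the mouth face, 7 mm of centred and 0.15 rad of square (x of nogo_tip in the frame of slot_block between -0.004 and 0.004 m and y of nogo_tip in the frame of slot_block between -0.007 and 0.007 m and z of nogo_tip in the frame of slot_block below 0.022 m and angle between the x axis of gauge and the x axis of slot_block, either way round below 0.15 rad and contact force between gauge and slot_block above 1 N), for 0.1 s.
At the end, for the whole second after the job is handed in: The gauge lies flat on the worktop, at rest and let go, its no-go end face within 8 mm of the slot mouth, within 10 mm of centred and within 0.2 rad of square to it (x of nogo_tip in the frame of slot_block between -0.008 and 0.004 m and y of nogo_tip in the frame of slot_block between -0.01 and 0.01 m and angle between the x axis of gauge and the x axis of slot_block, either way round below 0.2 rad and height (world z) of gauge below 0.004 m and angle between gauge's own z axis and vertical below 0.05 rad and linear speed of gauge below 0.01 m/s); the robot touches nothing.
It fails at once if a bystander (timer or either beaker) is moved by more than 25 mm (distance of any of timer, beaker_large, beaker_small from where it was at the start of the episode above 0.025 m).
It fails at once if a beaker is tipped by more than 0.5 rad (angle between any of beaker_large, beaker_small's own z axis and vertical above 0.5 rad).
It also fails if it takes over 64 s, if anything falls off the work surface, if the arm or the gripper's body presses on something with over 40 N, if the wrist force passes 120 N, or if a joint passes its speed limit or range.

## Working session

There is one attempt and no reset: what is moved stays moved. The work goes in short steps, Python scripts to look and compute and a shell command to move; the robot and the scene stay as the last step left them, time stands still between calls to the robot, and variables do not carry over. Pictures are saved under pics/ and viewed, at most 11 in all, crops included, and the job is handed in when it is done.

```bash
ls; mkdir -p pics; python3 - <<'E'
from cell import manip, eyes
import cv2
for n in("top","scene"):
    p,d=eyes.camera(n); cv2.imwrite(f"pics/{n}0.png",p[...,::-1])
    import numpy as np; np.save(f"pics/{n}0.npy",d)
print(manip.read_state(), manip.grip_depth)
print(eyes.camera_info("top"))
E
```

```text
cell.py
nudge.py
pics
{'clock': 0.1, 'joints': array([ 1.13139384e+00,  3.00431788e-01,  1.52151060e+00, -2.84517871e-06,
        1.32071600e+00, -6.65799984e-02]), 'qd': array([ 3.48044720e-05, -1.80565453e-03, -1.68411267e-04,  2.64557021e-04,
        6.85655541e-04, -4.98728355e-04]), 'effort': array([-7.93177260e-04, -5.32644510e+01, -3.53286624e+01,  7.09374086e-02,
        2.34804559e-02,  7.41341069e-06]), 'eef_pos': array([200.22703454, 512.00410391, 204.93771316]), 'eef_rot': array([-3.14052910e+00, -6.81541932e-05,  2.76877084e+00]), 'wrist_force': array([-0.83227063, -1.58876813,  0.21173233]), 'moment': array([-0.00317907, -0.00884838, -0.05066915]), 'finger_force': 0.0, 'finger_gap': 94.36974911601433} -18.8
{'K': array([[604.38596381,   0.        , 324.65091909],
       [  0.        , 604.38596381, 240.58231335],
       [  0.        ,   0.        ,   1.        ]]), 'dist': array([-0.00986471,  0.        ,  0.        ,  0.        ,  0.        ]), 'rvec': array([ 2.16603288, -2.15233067,  0.17276628]), 'tvec': array([-19.73964644, 516.32649226, 979.17325543])}
```

View pics/top0.png

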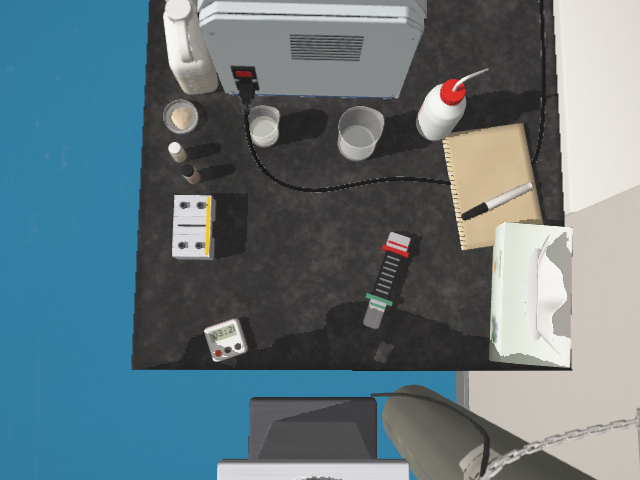

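View pics/scene0.png

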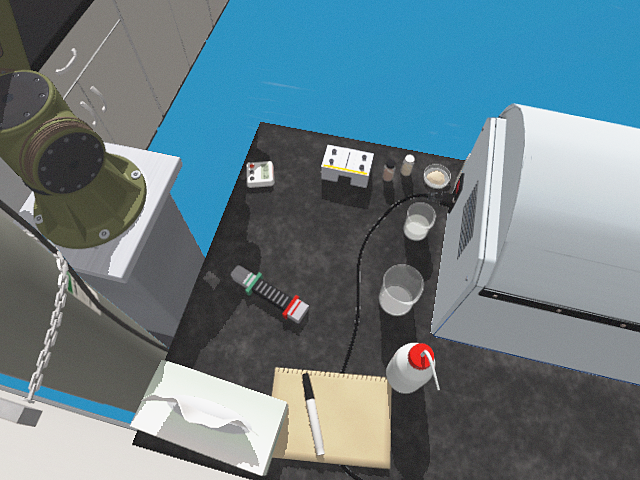

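The top view shows the block at about (193,227) with its yellow mouth edge at col 209. The gauge runs from its red end (398,240) to its go end (374,320), and the timer is at (226,340). I'll enlarge both.

```bash
python3 - <<'E'
import cv2,numpy as np
p=cv2.imread("pics/top0.png")
a=cv2.resize(p[185:270,160:225],None,fx=6,fy=6,interpolation=cv2.INTER_CUBIC)
b=cv2.resize(p[225:335,355:420],None,fx=5,fy=5,interpolation=cv2.INTER_CUBIC)
c=np.zeros((560,790,3),np.uint8);c[:510,:390]=a;c[:550,400:725]=b
cv2.imwrite("pics/crop.png",c)
E
```

```text
(no output)
```

View pics/crop.png

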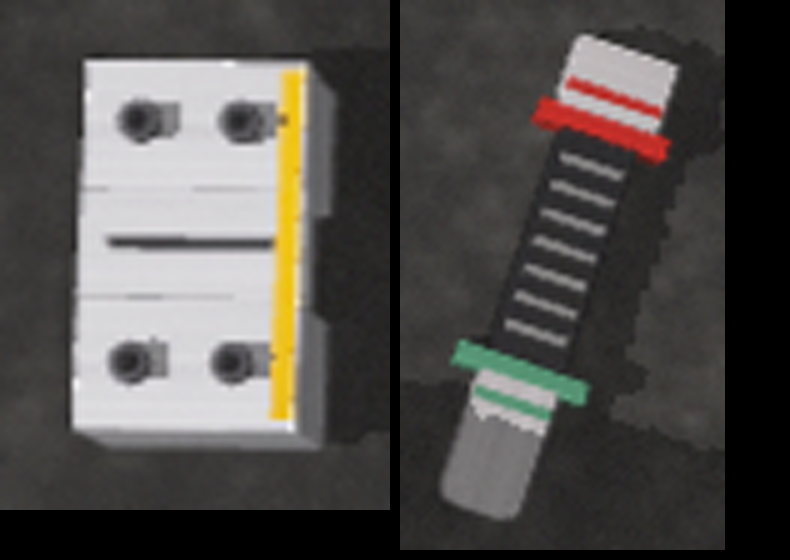

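```bash
cat > h.py <<'E'
import cv2,numpy as np
from cell import manip, eyes
from scipy.spatial.transform import Rotation as R
def world(name,uv,z):
    c=eyes.camera_info(name); uv=np.array(uv,float).reshape(-1,1,2)
    n=cv2.undistortPoints(uv,c["K"],np.array(c["dist"])).reshape(-1,2)
    M=cv2.Rodrigues(np.array(c["rvec"]))[0]; t=np.array(c["tvec"]).ravel()
    o=-M.T@t; d=np.c_[n,np.ones(len(n))]@M
    return (o+d*((z-o[2])/d[:,2])[:,None])[:,:2]
def fit(model,w):   # planar rigid fit: returns xy, yaw, residuals
    m=np.array(model,float); mc,wc=m.mean(0),w.mean(0)
    a=m-mc;b=w-wc
    th=np.arctan2((a[:,0]*b[:,1]-a[:,1]*b[:,0]).sum(),(a*b).sum())
    r=np.array([[np.cos(th),-np.sin(th)],[np.sin(th),np.cos(th)]])
    return wc-r@mc,th,np.linalg.norm(b-a@r.T,axis=1)
E
python3 - <<'E'
from h import *
blk=np.array([(85,60),(308,62),(297,430),(73,428)])/6.+[160,185]-.42
wb=world("top",blk,46)
print("blk",fit([(62,52),(0,52),(0,-52),(62,-52)],wb),np.linalg.norm(np.diff(wb[[0,1,2,3,0]],axis=0),axis=1))
g=(np.array([(580,35),(678,68),(540,97),(670,141),(533,120),(664,162),(459,340),(590,383),(452,363),(583,405)])-[400,0])/5.+[355,225]-.4
wg=world("top",g,20)
print("g",fit([(-73,-18),(-73,18),(-48,-23),(-48,23),(-40,-23),(-40,23),(40,-23),(40,23),(48,-23),(48,23)],wg))
d=np.load("pics/top0.npy")
# depth-based check heights
c=eyes.camera_info("top");M=cv2.Rodrigues(c["rvec"])[0]
for u,v in [(193,227),(388,280),(300,250),(236,65),(190,250)]:
    n=cv2.undistortPoints(np.array([[[u,v]]],float),c["K"],c["dist"]).ravel()
    print(u,v,(M.T@(np.r_[n,1]*d[v,u]-c["tvec"])).round(1))
for n,uv,z in [("timer",(226,340),18),("bs",(264,135),0),("bl",(358,148),0)]: print(n,world("top",[uv],z))
E
```

```text
blk (array([538.90194768, 236.399446  ]), np.float64(-1.5632269363472482), array([61.84889191, 62.15942088, 61.54711323, 61.85819941])) [ 62.00716156 103.33679097  61.40456499 103.24054734]
g (array([ 460.88035605, -122.84785945]), np.float64(2.814030793668386), array([0.84528728, 0.2514104 , 0.65608962, 0.25580391, 0.74508103,
       0.62252007, 0.45915849, 0.73307691, 0.27857552, 0.94128831]))
193 227 [536.5 203.   43.9]
388 280 [ 451.9 -124.2   22.4]
300 250 [504.4  25.4   2.1]
236 65 [765.  121.8 170.3]
190 250 [498.  207.   42.3]
timer [[350.37049547 146.80483982]]
bs [[710.41885717  91.70946695]]
bl [[688.40298311 -75.79935941]]
```

```bash
cat >> h.py <<'E'
def delta(x,y,z,yaw):   # shift+turn along current tool axes to a tool-down pose
    s=manip.read_state(); A=R.from_euler("xyz",s["eef_rot"]); B=R.from_euler("xyz",[np.pi,0,yaw])
    print("shift",(A.inv().apply(np.array([x,y,z])-s["eef_pos"])).round(1),"rot",(A.inv()*B).as_rotvec().round(3),
      "t",round(s["clock"],2),"q",s["joints"].round(2))
E
python3 - <<'E'
from h import *
blk=np.array([(85,60),(308,62),(297,430),(73,428)])/6.+[160,185]-.42
wb=world("top",blk,46)
print("blk",fit([(62,-52),(0,-52),(0,52),(62,52)],wb))
delta(460.9,-122.8,150,2.814)
E
```

```text
blk (array([539.23498918, 174.40049023]), np.float64(1.5739702883751652), array([0.26874936, 0.45955263, 0.30714277, 0.62493931]))
shift [-474.  -496.2   55.4] rot [-0.001 -0.    -0.045] t 0.1 q [ 1.13  0.3   1.52 -0.    1.32 -0.07]
```

Careful with the scale: shifts go in shares of 1000 mm and turns go in shares of 2 pi rad. That gives: -176 mm / 1000 = -0.176, -172 mm / 1000 = -0.172.

```bash
python3 nudge.py '[[[-0.035, -0.035, 0], [0, 0, 0]], [[-0.07, -0.07, 0], [0, 0, 0]], [[-0.104, -0.104, 0], [0, 0, 0]], [[-0.138, -0.14, 0], [0, 0, 0]], [[-0.172, -0.176, 0], [0, 0, 0]]]' 70
python3 nudge.py '[[[-0.035, -0.035, 0], [0, 0, 0]], [[-0.07, -0.07, 0], [0, 0, 0]], [[-0.104, -0.104, 0], [0, 0, 0]], [[-0.138, -0.14, 0], [0, 0, 0]], [[-0.17, -0.176, 0], [0, 0, 0]]]'
python3 nudge.py '[[[-0.033, -0.035, 0.011], [0, 0, -0.0016]], [[-0.066, -0.07, 0.022], [0, 0, -0.0032]], [[-0.099, -0.104, 0.033], [0, 0, -0.0048]], [[-0.132, -0.144, 0.055], [0, 0, -0.0072]], [[-0.132, -0.144, 0.055], [0, 0, -0.0072]]]'
python3 -c "
from h import *
delta(460.9,-122.8,150,2.814)
p,d=eyes.camera('wrist');cv2.imwrite('pics/w1.png',p[...,::-1]);print(eyes.camera_info('wrist'))"
```

```text
clock: 0.6
eef_pos: [296.5, 283.8, 205.3]
eef_rot: [-3.141, -0.0, 2.769]
wrist_force: [1.1, 0.4, 0.2]
finger_gap: 69.8
finger_force: 0.0
clock: 1.1
eef_pos: [390.9, 57.8, 205.5]
eef_rot: [3.141, 0.0, 2.769]
wrist_force: [0.7, 0.2, -0.6]
finger_gap: 70.1
finger_force: 0.0
clock: 1.6
eef_pos: [460.8, -125.7, 148.0]
eef_rot: [-3.141, -0.003, 2.811]
wrist_force: [-0.6, 1.2, 0.0]
finger_gap: 70.0
finger_force: 0.0
shift [ 0.9  2.8 -2. ] rot [-0.    -0.003 -0.003] t 1.6 q [-0.34  0.2   1.79 -0.    1.16 -1.58]
{'K': array([[371.96313795,   0.        , 322.85461935],
       [  0.        , 371.96313795, 248.02954691],
       [  0.        ,   0.        ,   1.        ]]), 'dist': array([-0.05196737,  0.        ,  0.        ,  0.        ,  0.        ]), 'mount': array([[-5.98746477e-04, -9.72672745e-01, -2.32179612e-01,
         6.65955687e+01],
       [ 9.99998507e-01, -2.06022782e-04, -1.71570981e-03,
         7.93741544e-01],
       [ 1.62098988e-03, -2.32180293e-01,  9.72671416e-01,
        -1.78890926e+02],
       [ 0.00000000e+00,  0.00000000e+00,  0.00000000e+00,
         1.00000000e+00]])}
```

View pics/w1.png

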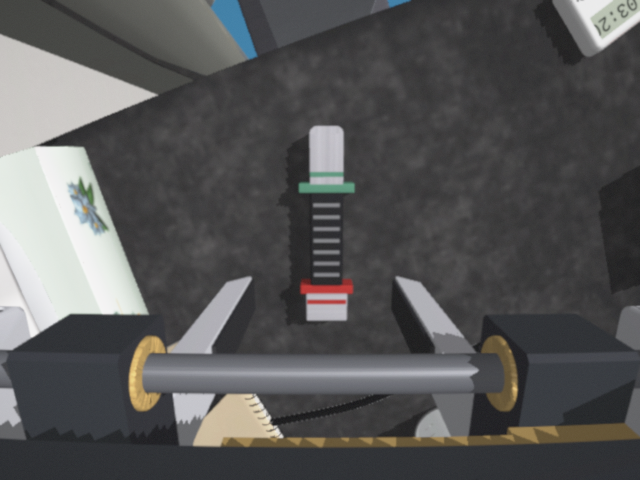

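The wrist view shows the gauge midway between the fingers (centre col about 326, finger tips at 252 and 396) and lined up with the tool's x axis. I'll go down and grip.

Scaled: 143 mm / 1000 = 0.143, 120 mm / 1000 = 0.12, -0.003 rad / 6.2832 = -0.0005.

```bash
python3 nudge.py '[[[0, 0.002, 0.04], [0, 0, -0.0005]], [[0, 0.002, 0.08], [0, 0, -0.0005]], [[0, 0.002, 0.12], [0, 0, -0.0005]], [[0, 0.002, 0.143], [0, 0, -0.0005]], [[0, 0.002, 0.143], [0, 0, -0.0005]]]' 70
python3 nudge.py '[[[0, 0, 0], [0, 0, 0]], [[0, 0, 0], [0, 0, 0]], [[0, 0, 0], [0, 0, 0]], [[0, 0, 0], [0, 0, 0]], [[0, 0, 0], [0, 0, 0]]]' 20 30
```

```text
clock: 2.15
eef_pos: [460.1, -118.9, 5.5]
eef_rot: [3.141, -0.005, 2.818]
wrist_force: [0.4, -0.5, 0.5]
finger_gap: 69.6
finger_force: 0.0
clock: 2.65
eef_pos: [462.0, -120.5, 8.0]
eef_rot: [-3.142, 0.001, 2.817]
wrist_force: [-0.4, -0.5, 0.8]
finger_gap: 33.7
finger_force: 0.0
```

Scaled: 4 mm / 1000 = 0.004.

```bash
python3 nudge.py '[[[0, 0, 0.004], [0, 0, 0]], [[0, 0, 0.004], [0, 0, 0]], [[0, 0, 0.004], [0, 0, 0]], [[0, 0, 0.004], [0, 0, 0]], [[0, 0, 0.004], [0, 0, 0]]]' 20 30
python3 nudge.py '[[[0, 0, -0.008], [0, 0, 0]], [[0, 0, -0.01], [0, 0, 0]], [[0, 0, -0.01], [0, 0, 0]]]'
python3 -c "
from h import *
delta(539.2,60,14,1.574)"
```

```text
clock: 3.15
eef_pos: [462.7, -120.9, 4.6]
eef_rot: [-3.141, 0.003, 2.817]
wrist_force: [-1.4, -1.0, 15.5]
finger_gap: 27.9
finger_force: 30.0
clock: 3.45
eef_pos: [461.8, -120.5, 13.6]
eef_rot: [-3.142, 0.0, 2.817]
wrist_force: [0.4, -0.2, -2.2]
finger_gap: 27.6
finger_force: 30.0
shift [-15.8 195.7  -0.4] rot [0.    0.    1.243] t 3.45 q [-0.33  0.41  1.89 -0.    0.85 -1.58]
```

Scaled: 120 mm / 1000 = 0.12, 96 mm / 1000 = 0.096, 0.7 rad / 6.2832 = 0.1114.

```bash
python3 nudge.py '[[[-0.002, 0.024, 0], [0, 0, 0.0223]], [[-0.004, 0.048, 0], [0, 0, 0.0446]], [[-0.006, 0.072, 0], [0, 0, 0.0668]], [[-0.008, 0.096, 0], [0, 0, 0.0891]], [[-0.01, 0.12, 0], [0, 0, 0.1114]]]'
python3 nudge.py '[[[0, 0, 0], [0, 0, 0.0223]], [[0, 0, 0], [0, 0, 0.0446]], [[0, 0, 0], [0, 0, 0.0668]], [[0, 0, 0], [0, 0, 0.0864]], [[0, 0, 0], [0, 0, 0.0864]]]'
python3 -c "
from h import *
delta(539.2,60,8,1.574)"
```

```text
clock: 3.95
eef_pos: [509.6, -8.9, 13.0]
eef_rot: [-3.141, -0.0, 2.111]
wrist_force: [0.3, -0.6, -2.4]
finger_gap: 28.0
finger_force: 30.0
clock: 4.45
eef_pos: [509.3, -9.9, 13.0]
eef_rot: [-3.141, -0.0, 1.572]
wrist_force: [-0.4, 0.8, -0.7]
finger_gap: 27.7
finger_force: 30.0
shift [69.8 30.   5. ] rot [-0.001 -0.    -0.002] t 4.45 q [-0.09  0.46  1.8   0.    0.88 -0.09]
```

Scaled: 70 mm / 1000 = 0.07, 60 mm / 1000 = 0.06, -0.002 rad / 6.2832 = -0.0003.

```bash
python3 nudge.py '[[[0.03, 0.012, 0.002], [0, 0, 0]], [[0.06, 0.026, 0.003], [0, 0, -0.0003]], [[0.07, 0.03, 0.005], [0, 0, -0.0003]], [[0.07, 0.03, 0.005], [0, 0, -0.0003]]]'
python3 - <<'E'
from h import *
delta(539.2,60,8,1.574)
p,d=eyes.camera("top");p=p[...,::-1]
a=cv2.resize(p[185:270,165:265],None,fx=6,fy=6,interpolation=cv2.INTER_CUBIC)
cv2.imwrite("pics/t2.png",a)
E
```

```text
clock: 4.85
eef_pos: [539.1, 61.1, 7.8]
eef_rot: [-3.141, 0.0, 1.58]
wrist_force: [-0.9, -0.1, -2.0]
finger_gap: 27.9
finger_force: 30.0
shift [-1.1  0.1 -0.2] rot [-0.001  0.     0.006] t 4.85 q [0.05 0.53 1.71 0.   0.91 0.04]
```

View pics/t2.png

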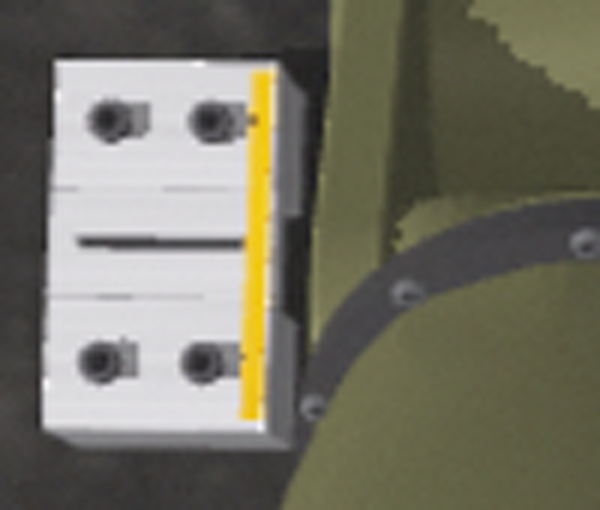

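The arm hides the gauge in the top view, so I'll use the wrist camera. It looks along tool +x, towards the slot.

```bash
python3 - <<'E'
from h import *
s=manip.read_state();np.save("pics/w3s.npy",np.r_[s["eef_pos"],s["eef_rot"]])
p,d=eyes.camera("wrist");cv2.imwrite("pics/w3.png",p[...,::-1])
a=cv2.resize(p[60:300,200:460,::-1],None,fx=2.5,fy=2.5,interpolation=cv2.INTER_CUBIC)
cv2.imwrite("pics/w3c.png",a)
E
```

```text
(no output)
```

View pics/w3c.png

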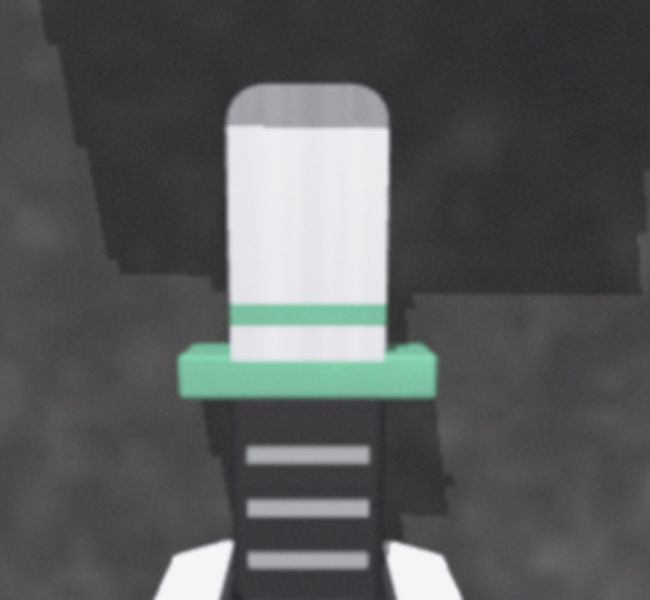

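The gauge is square in the tool, with the collar at crop cols 180–436 and the go tip at crop row 83. The block lies above this crop, so I'll look at the upper part.

```bash
python3 - <<'E'
import cv2
p=cv2.imread("pics/w3.png")
cv2.imwrite("pics/w3d.png",cv2.resize(p[0:130,190:470],None,fx=2.8,fy=2.8,interpolation=cv2.INTER_CUBIC))
E
```

```text
(no output)
```

View pics/w3d.png

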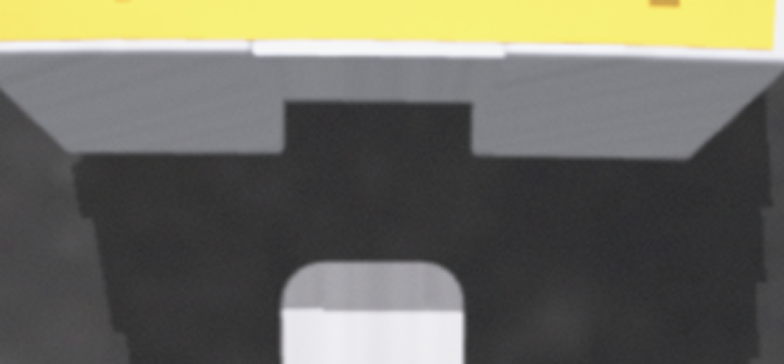

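```bash
cat >> h.py <<'E'
def wworld(pose,uv,z):
    c=eyes.camera_info("wrist"); T=np.eye(4);T[:3,:3]=R.from_euler("xyz",pose[3:]).as_matrix();T[:3,3]=pose[:3]
    T=T@np.array(c["mount"]); n=cv2.undistortPoints(np.array(uv,float).reshape(-1,1,2),c["K"],np.array(c["dist"])).reshape(-1,2)
    d=np.c_[n,np.ones(len(n))]@T[:3,:3].T; o=T[:3,3]
    return (o+d*((z-o[2])/d[:,2])[:,None])[:,:2]
E
python3 - <<'E'
from h import *
P=np.load("pics/w3s.npy")
f=lambda a:np.array(a)/2.8+[190,0]-.3
print("floor corners (block y 52? L..R)",wworld(P,f([(69,153),(283,153),(473,157),(690,159)]),0).round(1).tolist())
print("roof",wworld(P,f([(286,101),(472,102)]),28).round(1).tolist())
g=np.array([(228,300),(388,300),(230,350),(387,350),(180,396),(436,396)])/2.5+[200,60]-.3
print("gauge",wworld(P,g,23.5).round(1).tolist())
print("tip",wworld(P,f([(373,262)]),10).round(1).tolist(),P)
E
```

```text
floor corners (block y 52? L..R) [[487.7, 175.5], [523.5, 175.4], [555.1, 175.0], [591.4, 175.3]]
roof [[526.3, 175.1], [552.4, 175.2]]
gauge [[525.1, 118.8], [552.8, 119.0], [525.3, 110.2], [552.8, 110.4], [516.3, 102.0], [561.8, 102.3]]
tip [[538.6, 156.6]] [ 5.38810621e+02  6.01046576e+01  7.92791978e+00 -3.14051389e+00
  1.76070834e-04  1.57879684e+00]
```

Slot centre is at x≈539.4 with the mouth at y≈175.2; the gauge is at x≈539.0, square, with its tip about 20 mm short. I'll insert it.

Scaled: 54 mm / 1000 = 0.054, 44 mm / 1000 = 0.044.

```bash
python3 nudge.py '[[[0.012, 0.0004, 0], [0, 0, 0]], [[0.024, 0.0004, 0], [0, 0, 0]], [[0.034, 0.0004, 0], [0, 0, 0]], [[0.044, 0.0004, 0], [0, 0, 0]], [[0.054, 0.0004, 0], [0, 0, 0]]]'
python3 nudge.py '[[[0.004, 0, 0], [0, 0, 0]], [[0.007, 0, 0], [0, 0, 0]], [[0.009, 0, 0], [0, 0, 0]], [[0.009, 0, 0], [0, 0, 0]]]'
```

```text
clock: 5.45
eef_pos: [539.4, 115.1, 8.5]
eef_rot: [3.142, 0.0, 1.576]
wrist_force: [-0.2, 0.1, -2.5]
finger_gap: 27.7
finger_force: 30.0
clock: 5.85
eef_pos: [539.4, 123.2, 8.4]
eef_rot: [-3.142, 0.0, 1.576]
wrist_force: [0.5, 0.1, -1.4]
finger_gap: 27.8
finger_force: 30.0
```

Scaled: 3 mm / 1000 = 0.003, 2 mm / 1000 = 0.002.

```bash
python3 nudge.py '[[[0.001, 0, 0], [0, 0, 0]], [[0.002, 0, 0], [0, 0, 0]], [[0.003, 0, 0], [0, 0, 0]], [[0.003, 0, 0], [0, 0, 0]]]'
```

```text
clock: 6.25
eef_pos: [539.4, 125.9, 8.5]
eef_rot: [-3.142, 0.0, 1.576]
wrist_force: [-0.2, -2.5, -1.5]
finger_gap: 27.6
finger_force: 30.0
```

Scaled: 1.5 mm / 1000 = 0.0015, 1 mm / 1000 = 0.001.

```bash
python3 nudge.py '[[[0.001, 0, 0], [0, 0, 0]], [[0.0015, 0, 0], [0, 0, 0]], [[0.0015, 0, 0], [0, 0, 0]], [[0.0015, 0, 0], [0, 0, 0]]]'
python3 - <<'E'
from h import *
s=manip.read_state();print(s["eef_pos"],s["wrist_force"])
p,d=eyes.camera("wrist")
cv2.imwrite("pics/w4.png",cv2.resize(p[100:320,200:460,::-1],None,fx=2.5,fy=2.5))
E
```

```text
clock: 6.65
eef_pos: [539.2, 126.1, 8.4]
eef_rot: [-3.141, 0.002, 1.575]
wrist_force: [-1.5, -13.5, 1.0]
finger_gap: 27.8
finger_force: 30.0
[539.236764   126.10655237   8.42440703] [ -1.54290272 -13.5262172    1.01699314]
```

View pics/w4.png

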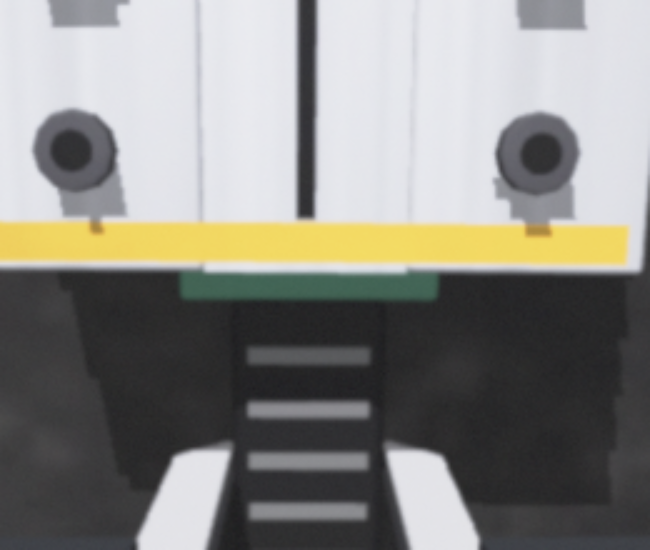

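The collar sits against the mouth face (crop row 270, centred at col 308 against the line at col 306), with 13.5 N on it. The gauge is home, so I'll draw it out and turn it +90°.

Scaled: -146 mm / 1000 = -0.146, -125 mm / 1000 = -0.125, -0.28 rad / 6.2832 = -0.0446.

```bash
python3 nudge.py '[[[-0.02, 0, 0], [0, 0, 0]], [[-0.05, 0, 0], [0, 0, 0]], [[-0.095, 0, 0], [0, 0, 0]], [[-0.125, -0.02, -0.002], [0, 0, -0.0223]], [[-0.146, -0.038, -0.002], [0, 0, -0.0446]]]'
python3 nudge.py '[[[0, 0, 0], [0, 0, -0.0223]], [[0, 0, 0], [0, 0, -0.0446]], [[0, 0, 0], [0, 0, -0.0668]], [[0, 0, 0], [0, 0, -0.0891]], [[0, 0, 0], [0, 0, -0.1114]]]'
python3 nudge.py '[[[0, 0, 0], [0, 0, -0.0223]], [[0, 0, 0], [0, 0, -0.0446]], [[0, 0, 0], [0, 0, -0.0668]], [[0, 0, 0], [0, 0, -0.0939]], [[0, 0, 0], [0, 0, -0.0939]]]'
python3 -c "
from h import *
delta(500,-20,4.5,3.1416)"
```

```text
clock: 7.2
eef_pos: [501.5, -20.3, 10.5]
eef_rot: [3.141, 0.0, 1.86]
wrist_force: [-0.5, -0.2, -1.5]
finger_gap: 27.6
finger_force: 30.0
clock: 7.7
eef_pos: [502.2, -18.5, 10.5]
eef_rot: [3.141, 0.0, 2.561]
wrist_force: [-0.2, -0.5, -1.4]
finger_gap: 27.5
finger_force: 30.0
clock: 8.2
eef_pos: [502.2, -18.5, 10.5]
eef_rot: [3.141, 0.0, -3.134]
wrist_force: [-0.2, 0.0, -1.0]
finger_gap: 28.0
finger_force: 30.0
shift [ 2.2 -1.5  6. ] rot [0.    0.    0.007] t 8.2 q [-0.11  0.46  1.82  0.    0.87 -1.69]
```

Scaled: 5.5 mm / 1000 = 0.0055, 3 mm / 1000 = 0.003.

```bash
python3 nudge.py '[[[0, 0, 0.003], [0, 0, 0]], [[0, 0, 0.0055], [0, 0, 0]], [[0, 0, 0.0055], [0, 0, 0]], [[0, 0, 0.0055], [0, 0, 0]]]'
python3 nudge.py '[[[0, 0, 0], [0, 0, 0]], [[0, 0, 0], [0, 0, 0]], [[0, 0, 0], [0, 0, 0]], [[0, 0, -0.02], [0, 0, 0]], [[0, 0, -0.05], [0, 0, 0]]]' 60
python3 nudge.py '[[[0, 0, 0], [0, 0, 0.0223]], [[0, 0, 0], [0, 0, 0.0446]], [[0, 0, 0], [0, 0, 0.0668]], [[0, 0, 0], [0, 0, 0.0891]], [[0, 0, 0], [0, 0, 0.1114]]]'
for i in 1 2 3; do python3 nudge.py '[[[0, 0, 0], [0, 0, 0.0223]], [[0, 0, 0], [0, 0, 0.0446]], [[0, 0, 0], [0, 0, 0.0668]], [[0, 0, 0], [0, 0, 0.0891]], [[0, 0, 0], [0, 0, 0.1114]]]' >/dev/null; done
python3 nudge.py '[[[0, 0, 0], [0, 0, 0.0223]], [[0, 0, 0], [0, 0, 0.0446]], [[0, 0, 0], [0, 0, 0.0544]], [[0, 0, 0], [0, 0, 0.0544]]]'
python3 - <<'E'
from h import *
delta(502.2,-18.5,4.5,0.007)
s=manip.read_state();np.save("pics/w5s.npy",np.r_[s["eef_pos"],s["eef_rot"]])
p,d=eyes.camera("wrist");cv2.imwrite("pics/w5.png",p[...,::-1])
E
```

```text
clock: 8.6
eef_pos: [502.0, -18.5, 4.8]
eef_rot: [3.142, -0.0, -3.139]
wrist_force: [-0.1, -1.1, -2.0]
finger_gap: 27.8
finger_force: 30.0
clock: 9.1
eef_pos: [501.2, -18.4, 54.4]
eef_rot: [3.141, -0.003, -3.138]
wrist_force: [0.4, 0.8, 0.4]
finger_gap: 59.8
finger_force: 0.0
clock: 9.6
eef_pos: [502.1, -18.5, 55.0]
eef_rot: [3.142, 0.0, 2.44]
wrist_force: [-0.4, -0.5, -0.4]
finger_gap: 59.9
finger_force: 0.0
clock: 11.5
eef_pos: [502.1, -18.5, 55.0]
eef_rot: [3.142, -0.0, 0.003]
wrist_force: [0.0, -0.5, -0.1]
finger_gap: 60.0
finger_force: 0.0
shift [ 0.1 -0.  50.5] rot [ 0.    -0.    -0.004] t 11.5 q [-0.11  0.38  1.8  -0.    0.96  1.46]
```

View pics/w5.png

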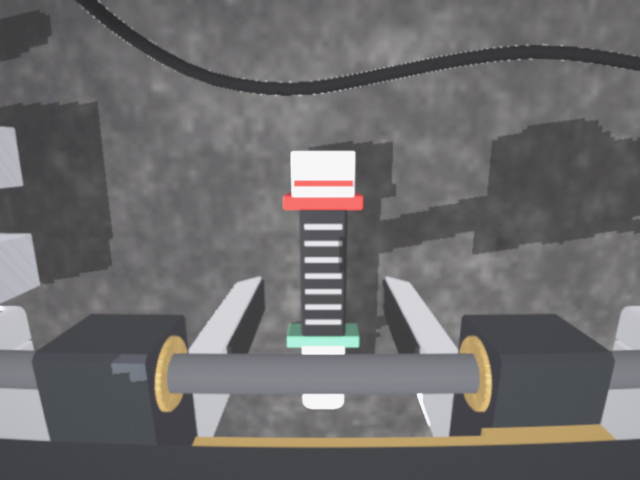

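The wrist view shows the gauge flat, red end ahead along tool +x (end face at row 151), centred between the fingers at col 323. I'll regrip and turn it the second 90°.

Scaled: 50.5 mm / 1000 = 0.0505, 44 mm / 1000 = 0.044.

```bash
python3 nudge.py '[[[0, 0, 0.025], [0, 0, 0]], [[0, 0, 0.044], [0, 0, 0]], [[0, 0, 0.0505], [0, 0, 0]], [[0, 0, 0.0505], [0, 0, 0]]]' 60
python3 nudge.py '[[[0, 0, 0], [0, 0, 0]], [[0, 0, 0], [0, 0, 0]], [[0, 0, 0], [0, 0, 0]], [[0, 0, 0], [0, 0, 0]], [[0, 0, 0], [0, 0, 0]]]' 20 30
python3 nudge.py '[[[0, 0, 0], [0, 0, 0]], [[0, 0, 0], [0, 0, 0]], [[0, 0, -0.003], [0, 0, 0]], [[0, 0, -0.004], [0, 0, 0]]]'
for i in 1 2; do python3 nudge.py '[[[0, 0, 0], [0, 0, -0.0223]], [[0, 0, 0], [0, 0, -0.0446]], [[0, 0, 0], [0, 0, -0.0668]], [[0, 0, 0], [0, 0, -0.0891]], [[0, 0, 0], [0, 0, -0.1114]]]' >/dev/null; done
python3 nudge.py '[[[0, 0, 0], [0, 0, -0.0223]], [[0, 0, 0], [0, 0, -0.0271]], [[0, 0, 0], [0, 0, -0.0271]]]'
python3 -c "
from h import *
delta(539.4,80,8.5,1.574)"
```

```text
clock: 11.95
eef_pos: [501.7, -18.5, 4.0]
eef_rot: [-3.141, 0.001, 0.005]
wrist_force: [0.8, 0.4, 0.7]
finger_gap: 59.8
finger_force: 0.0
clock: 12.45
eef_pos: [502.3, -18.6, 4.8]
eef_rot: [3.141, -0.0, 0.004]
wrist_force: [-0.8, -0.6, 3.0]
finger_gap: 27.7
finger_force: 30.0
clock: 12.85
eef_pos: [502.0, -18.5, 8.5]
eef_rot: [-3.142, 0.0, 0.004]
wrist_force: [0.7, 0.1, -2.5]
finger_gap: 27.6
finger_force: 30.0
clock: 14.15
eef_pos: [501.9, -18.5, 8.3]
eef_rot: [-3.141, -0.0, 1.574]
wrist_force: [-0.3, 0.0, -1.6]
finger_gap: 27.7
finger_force: 30.0
shift [98.4 37.8 -0.2] rot [-0. -0.  0.] t 14.15 q [-0.11  0.46  1.82 -0.    0.86 -0.11]
```

Scaled: 98 mm / 1000 = 0.098, 70 mm / 1000 = 0.07.

```bash
python3 nudge.py '[[[0.035, 0.012, 0], [0, 0, 0]], [[0.07, 0.026, 0], [0, 0, 0]], [[0.098, 0.0378, 0.002], [0, 0, 0]], [[0.098, 0.0378, 0.003], [0, 0, 0]], [[0.098, 0.0378, 0.003], [0, 0, 0]]]'
python3 - <<'E'
from h import *
s=manip.read_state();np.save("pics/w6s.npy",np.r_[s["eef_pos"],s["eef_rot"]])
p,d=eyes.camera("wrist");cv2.imwrite("pics/w6.png",cv2.resize(p[20:240,190:460,::-1],None,fx=2.7,fy=2.7,interpolation=cv2.INTER_CUBIC))
E
```

```text
clock: 14.65
eef_pos: [539.2, 79.9, 5.0]
eef_rot: [-3.141, 0.0, 1.574]
wrist_force: [0.5, -0.1, -2.7]
finger_gap: 27.5
finger_force: 30.0
```

View pics/w6.png

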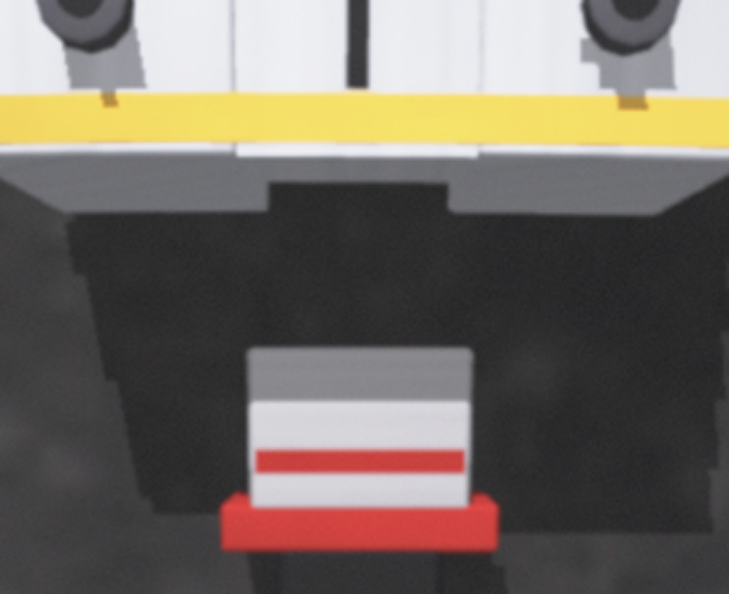

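The no-go end (cols 247–473) is centred on the slot (cols 268–449) to within 1 mm and square, about 23 mm short. I'll press it on.

Scaled: 22 mm / 1000 = 0.022, 21 mm / 1000 = 0.021.

```bash
python3 nudge.py '[[[0.008, 0, 0], [0, 0, 0]], [[0.015, 0, 0], [0, 0, 0]], [[0.019, 0, 0], [0, 0, 0]], [[0.021, 0, 0], [0, 0, 0]], [[0.022, 0, 0], [0, 0, 0]]]'
python3 nudge.py '[[[0.001, 0, 0], [0, 0, 0]], [[0.002, 0, 0], [0, 0, 0]], [[0.002, 0, 0], [0, 0, 0]], [[0.002, 0, 0], [0, 0, 0]]]'
```

```text
clock: 15.2
eef_pos: [539.5, 101.7, 5.5]
eef_rot: [3.142, 0.0, 1.574]
wrist_force: [-0.3, -0.2, -2.7]
finger_gap: 27.8
finger_force: 30.0
clock: 15.6
eef_pos: [539.5, 103.3, 5.4]
eef_rot: [-3.141, 0.0, 1.574]
wrist_force: [0.0, -4.2, -2.4]
finger_gap: 27.9
finger_force: 30.0
```

Contact came exactly where predicted. I'll press a little more and hold.

Scaled: 1 mm / 1000 = 0.001, 0.7 mm / 1000 = 0.0007.

```bash
python3 nudge.py '[[[0.0007, 0, 0], [0, 0, 0]], [[0.001, 0, 0], [0, 0, 0]], [[0.001, 0, 0], [0, 0, 0]], [[0.001, 0, 0], [0, 0, 0]], [[0.001, 0, 0], [0, 0, 0]]]'
python3 nudge.py '[[[-0.0005, 0, 0.0005], [0, 0, 0]], [[-0.001, 0, 0.001], [0, 0, 0]], [[-0.001, 0, 0.001], [0, 0, 0]]]'
```

```text
clock: 16.1
eef_pos: [539.4, 103.4, 5.4]
eef_rot: [-3.141, 0.002, 1.573]
wrist_force: [-0.2, -10.6, -0.2]
finger_gap: 27.5
finger_force: 30.0
clock: 16.4
eef_pos: [539.7, 103.3, 4.8]
eef_rot: [3.141, 0.0, 1.574]
wrist_force: [-2.5, -5.0, 3.6]
finger_gap: 28.1
finger_force: 30.0
```

Scaled: -110 mm / 1000 = -0.11, -80 mm / 1000 = -0.08.

```bash
python3 nudge.py '[[[0, 0, 0], [0, 0, 0]], [[0, 0, 0], [0, 0, 0]], [[0, 0, 0], [0, 0, 0]], [[0, 0, 0], [0, 0, 0]], [[0, 0, 0], [0, 0, 0]]]' 60
python3 nudge.py '[[[0, 0, -0.015], [0, 0, 0]], [[0, 0, -0.04], [0, 0, 0]], [[0, 0, -0.08], [0, 0, 0]], [[-0.02, 0, -0.11], [0, 0, 0]], [[-0.02, 0, -0.11], [0, 0, 0]]]'
python3 - <<'E'
from h import *
s=manip.read_state();np.save("pics/w7s.npy",np.r_[s["eef_pos"],s["eef_rot"]])
p,d=eyes.camera("wrist");cv2.imwrite("pics/w7.png",cv2.resize(p[100:340,190:460,::-1],None,fx=2.4,fy=2.4,interpolation=cv2.INTER_CUBIC))
E
```

```text
clock: 16.9
eef_pos: [539.6, 103.7, 4.4]
eef_rot: [3.142, -0.0, 1.574]
wrist_force: [0.9, 0.1, -0.8]
finger_gap: 59.8
finger_force: 0.0
clock: 17.4
eef_pos: [541.6, 82.5, 119.7]
eef_rot: [3.134, -0.0, 1.573]
wrist_force: [0.1, -0.4, -0.7]
finger_gap: 60.2
finger_force: 0.0
```

View pics/w7.png

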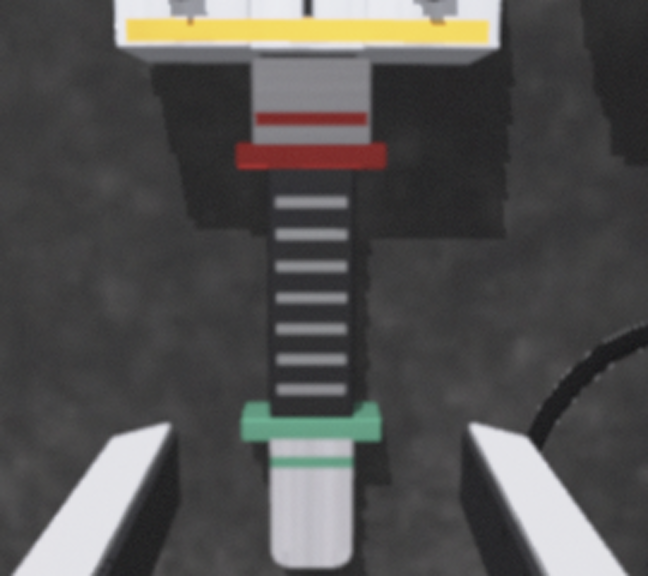

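The gauge lies flat and square, with its no-go end (cols 252–371) centred and touching the mouth. The gripper is clear, so I'll hand in.

```bash
python3 -c "
from cell import manip, eyes
print(manip.sign_off())"
```

```text
the job is handed in; nothing more can be done
None
```

I ran the check and handed it in at about 17 s: the go end went in until its collar met the block, the no-go end pressed on the mouth at about 10 N without entering, and the gauge lies flat, square and let go against the mouth; the hand-in returned no verdict, so I can't confirm how it was judged.

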